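# Raise the spray booth window to the red clip

## Task

With closed fingertips under the yellow lip, gently push the spray booth's counterweighted window straight up until the lip is level with the red clip on the post (ignore the blue clip), then back away and leave it there. Push only from beneath: do not pinch the lip or press on its top, do not fling the window, and leave the puppet head, varnish bottle, brush pot and sanding block where they are.

Things in the scene. Friction and masses are not known exactly. Their poses are not given: they have to be found in the camera images.
- booth: Fixed spray booth, aluminium frame, clear sides, open roof and back, 380 mm wide (y), 300 deep. Origin on the table under the middle of the window; x points into the booth, away from the lip; y along the window, z up. Posts 36 x 40 mm, 460 tall, at y = +170 and -170 mm. A grey sill panel 92 mm high closes the front below the window. Nothing fixed lies under the lip.
- sash (a joint): Height of the sliding clear window in m: 0 is shut, 0.21 is the upper stop, grows as the window rises straight up. It starts at 0 to 0.03. Weights hidden in the posts balance it, so it stays wherever it is left; friction makes it take about 2 to 5 N to push up.
- lip (a point): Yellow lip sticking out forward (booth's -x) from the window's bottom edge, moving with it: 45 mm deep (x), 250 long (y), 20 thick with its top strip. This point is its middle, 40 mm in front of the booth's origin; axes as the booth's. Lower front edge 22 mm ahead of and 10 below the point. Shut, its underside is 100 mm above the table. A finger slanting 30-40 deg down and forward fits under.
- lip_strip (a point): Yellow top strip of the lip, 37 x 240 mm and 6 mm thick; it must not be pinched or pressed. This point is the middle of its top face, 10 mm above and 4 mm behind the lip's.
- red_clip: Red collar clamped round one of the two posts (left or right), 56 x 60 x 20 mm, fixed. Origin at its middle: the lip is level with it when their middles are at the same height (both are 20 mm thick). Its middle is 200 to 290 mm above the table.
- blue_clip: Blue collar of the same size on the other post, for another job; to be ignored. Origin at its middle.
- puppet_head: Loose puppet head, skin-coloured ball of 84 mm with white hair on a wooden foot of 90 mm diameter, 145 mm tall, standing inside the booth. Origin at the middle of its underside.
- varnish_bottle: Loose varnish bottle, 54 mm diameter, 170 mm tall, green label, standing on the table in front and to one side of the booth's window. Origin at the middle of its underside.
- brush_pot: Loose copper pot of 72 mm diameter and 85 mm height with brushes up to 178 mm, standing in front and to the other side. Origin at the middle of its underside.
- sanding_block: Loose cork sanding block, 55 x 85 x 22 mm, lying flat on the table 100 to 140 mm in front of the window. Origin at the middle of its underside.
Not all that is in view belongs to the job. What is shaped like the puppet_head but pink is not meant.

How it is judged:
By the outcome, as a careful person would: the job done as asked, in the order asked, and still so for the second after the job is handed in, with the robot touching nothing.
It also fails if it takes over 38 s, if anything falls off the work surface, if the arm or the gripper's body presses on something with over 40 N, if the wrist force passes 120 N, or if a joint passes its speed limit or range.

## Robot

A 6-joint arm with a two-finger parallel gripper is mounted at the origin on the work surface. World frame = base frame: x ahead of the robot, y to its left, z up, the work surface at z = 0. Lengths are in m, angles in rad, forces in N, time in s.
With the tool pointing down it reaches from about 0.35 to 0.975 m from the base axis. Payload 4.9 kg.
Tool frame: the origin (TCP) lies on the centre line of the jaws, within the pads' length; the fingertips stand ctrl.tcp_to_tips ahead of it and the grasp point (between the pads) lies 3 mm ahead of it (ctrl.tcp_to_tips is the distance from the TCP to the fingertips, in m); z points along the fingers, y is the direction in which the jaws open and shut (so a half turn about z gives the same grasp; the last joint's range is limited). The gripper opens to 85 mm and grips with 20 to 120 N. Pads are 22 mm wide; open, the fingers measure 114 mm over their backs; the gripper's body (76 mm by 85 mm) begins 54 mm behind the grasp point. The pads swing forward as they close: fully open they stand 13 mm farther back than shut.
Start: joints at [-1.288, 0.053, 1.613, -0, 1.476, -0.119], TCP at [0.244, -0.575, 0.253] pointing down, gripper open.
Joint ranges: [-3.01, 3.01], [-1.01, 2.22], [0.06, 2.58], [-1.02, 4.17], [0.09, 2.62], [-3.14, 3.14]. Speed limits (rad/s): [2.57, 2.57, 3.14, 3.14, 3.14, 3.14].

## Interface

Orientations are given as a rotation vector (axis times angle).
In Python, from station import ctrl, vision gives the robot as it stands.
- The arm moves only by the tool jog_arm, never from a script. Its argument "deltas" is a list of rows, each a list of 7 numbers: the turn, a rotation vector about the tool's x, y, z in rad, then the shift along the tool's x, y, z in cm, then the opening, from 0 (shut) to 1 (fully open). A call has 1 to 12 rows; each row shifts and turns the commanded pose from where the row before left it, along the tool's axes as they then stand; what a row does not reach is not made up. A row lasts 1/12 s, in which the tool goes at most 41.7 mm and 7.16 degrees, less where a joint would pass 70% of its speed; a pose out of reach is approached as far as the arm can. A call with a gripper value outside its range is refused whole. The fingers move at their own pace and stop on an object; "grip_force" is the grip in N (left out, the last holds). Time passes only in rows, so rows that do not move let the fingers close. It gives the time, the measured TCP pose, the force and the opening at its end, in the units of the state.
- ctrl.get_obs(): the state, without advancing time (a new reading comes with each control period).
- vision.get_image(name): name is "scene" or "top" or "wrist"; returns (picture, depth): 420x560x3 uint8, red, green, blue; 420x560 float32, m along the optical axis (not along the pixel's ray), 0 where there is no reading.
- vision.calibration(name): a dict with "fx", "fy", "cx", "cy" (pixels), "rvec" (rotation vector, rad) and "tvec" (3), from world to camera coordinates, as OpenCV has them; the wrist camera has in their place "hand_eye" (4x4, takes a point from camera to tool coordinates, whose origin is the TCP and whose axes are the flange's). Camera axes: x right, y down, z forward; pixel columns grow to the right and rows downward; lengths in m; the calibration is good to about 2 mm. The wrist camera is an equidistant fisheye: a pixel r from the principal point sees the ray r / f radians off the axis. A picture is of the moment at which its call begins: read the wrist's pose just before it. calibration takes no time and is no camera call.
- ctrl.finish_job(): hands the job in, once; it reports no verdict.
The state is a dict: "t": time; "q": joint angles; "dq": joint speeds; "effort": joint torques, N m; "tool_pos": TCP position; "tool_rot": TCP orientation; "contact_force": force on the tool from outside, world axes, zero at the start; "wrist_torque": the same for the moment, N m; "opening": finger opening in m.
Only numpy, scipy, OpenCV 4.12 (cv2) and the standard library are available. Lean on these libraries where they do the work, as an engineer would, in place of code of your own. Each camera call takes 0.05 s, during which the arm holds its last target. There are 200 camera calls.

## Working session

There is one attempt and no reset: what is moved stays moved. The work goes in short steps, Python scripts to look and compute and a tool call to move; the robot and the scene stay as the last step left them, time stands still between calls to the robot, and variables do not carry over. Pictures are saved under pics/ and viewed, about 8 in all and at most 12, crops included, and the job is handed in when it is done.

Besides the shell and the picture viewer there is one more tool, called after "Emit:" by a JSON object that holds its "fn" and its "kwargs", one argument or row to a line. jog_arm: Moves the arm, as the interface text tells. Its arguments: {"type":"object","properties":{"deltas":{"type":"array"},"grip_force":{"type":"number"}},"required":["deltas"]}

```bash
mkdir -p pics
cat > h.py <<'E'
import numpy as np,cv2
from scipy.spatial.transform import Rotation as R
from station import ctrl,vision
def pts(name,d):
    c=vision.calibration(name);v,u=np.mgrid[:420,:560]
    P=np.stack([(u-c['cx'])/c['fx']*d,(v-c['cy'])/c['fy']*d,d],-1)
    return (P-np.array(c['tvec']).ravel())@R.from_rotvec(np.ravel(c['rvec'])).as_matrix()
E
python3 - <<'E'
from h import *
print(ctrl.get_obs(),ctrl.tcp_to_tips)
ims=[]
for n in ('scene','top'):
    p,d=vision.get_image(n);np.savez(f'{n}.npz',p=p,d=d,P=pts(n,d));ims.append(p)
    c=vision.calibration(n);print(n,-R.from_rotvec(np.ravel(c['rvec'])).as_matrix().T@np.ravel(c['tvec']),(d==0).mean())
    cv2.imwrite(f'pics/{n}1.png',cv2.resize(p[...,::-1],(784,588)))
E
```

```text
{'t': 0.0, 'q': array([-1.28799799e+00,  5.33696962e-02,  1.61432177e+00, -4.72103168e-05,
        1.47598133e+00, -1.18991986e-01]), 'dq': array([-0.00029443,  0.00099957,  0.00020496, -0.00090391,  0.00119506,
       -0.00075672]), 'effort': array([-4.00331346e-04, -3.93683052e+01, -3.70174956e+01, -1.10913165e-04,
        7.02421035e-03, -4.46780874e-06]), 'tool_pos': array([ 0.24424581, -0.57466244,  0.25203842]), 'tool_rot': array([-3.07638088e+00, -6.26488062e-01,  3.40663021e-04]), 'contact_force': array([0.14865327, 0.02073776, 0.36035868]), 'wrist_torque': array([0.06571649, 0.02249182, 0.00920216]), 'opening': 0.08561841927208334} 0.022
scene [0.35599807 0.0163499  0.99086751] 0.00413265306122449
top [ 0.53005404 -0.04475236  1.32091356] 0.003826530612244898
```

View pics/scene1.png

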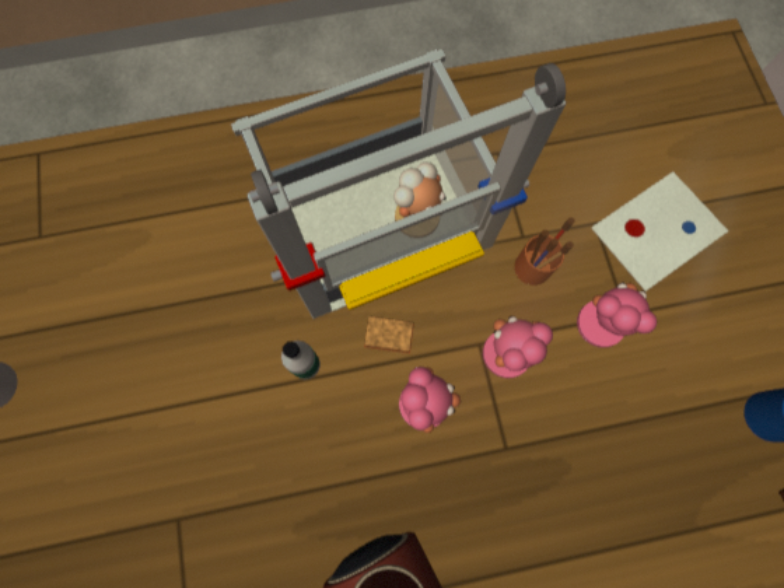

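View pics/top1.png

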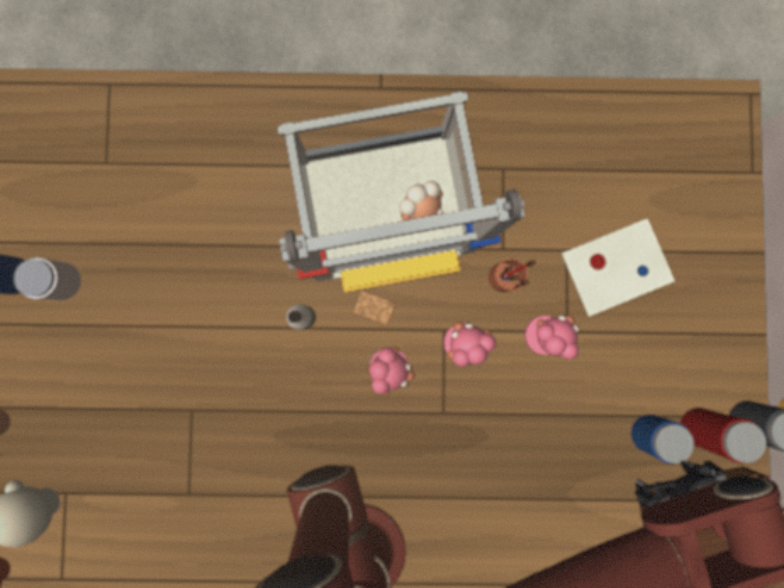

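Scene view: the yellow lip is at (412,270), the red clip is on the left post at (300,266), and the blue clip on the right post at (507,198). The bottle is at (298,358), the block at (388,333) and the pot at (540,258). Three pink heads stand in front at (428,400), (516,345) and (615,310). The real head is inside at (418,200). Lookalikes: yellow/white roof rails for the lip, blue clip and red paint blot (634,228) for the red clip; I choose the lip and the collar at (300,266).

Run:
```python
from h import *
def rep(n,box,lo,hi,s,lab):
    z=np.load(n+'.npz');h=cv2.cvtColor(z['p'],cv2.COLOR_RGB2HSV)
    m=cv2.inRange(h,lo,hi)>0;x0,y0,x1,y1=[int(k/1.4) for k in box];b=np.zeros_like(m);b[y0:y1,x0:x1]=1
    m&=b&(z['d']>0);Q=z['P'][m];print(n,lab,len(Q),'pct2,50,98',np.percentile(Q,[2,50,98],axis=0).round(3).tolist())
    return Q
Y=((20,150,80),(35,255,255))
for n,bx in (('scene',(320,220,500,320)),('top',(330,240,470,300))):
    Q=rep(n,bx,*Y,0,'lip'); 
    t=Q[Q[:,2]>np.percentile(Q[:,2],50)-.006]
    r=cv2.minAreaRect((t[:,:2]*1000).astype(np.float32));print('topface z',np.median(t[:,2]),'rect',r)
for n,bx in (('scene',(260,230,335,300)),('top',(280,240,335,285))):
    Q=rep(n,bx,(0,170,60),(6,255,255),0,'red'); print(np.histogram(Q[:,2],bins=np.arange(.15,.33,.005)))
    z=np.median(Q[Q[:,2]>np.percentile(Q[:,2],95)-.008][:,2]);print('top z',z)
for n,bx in (('scene',(470,170,530,215)),('top',(465,220,505,250))): rep(n,bx,(100,120,50),(125,255,255),0,'blue')
for lab,bx in (('bottle',(285,300,318,332)),('block',(352,290,396,325)),('pot',(485,255,540,295)),('pinkL',(365,345,415,395)),('pinkM',(440,320,496,370)),('pinkR',(522,312,582,360))):
    z=np.load('top.npz');x0,y0,x1,y1=[int(k/1.4) for k in bx];Q=z['P'][y0:y1,x0:x1].reshape(-1,3);Q=Q[Q[:,2]>.012];print(lab,np.percentile(Q,[3,50,97],axis=0).round(3).tolist())
```

```text
scene lip 2077 pct2,50,98 [[0.592, -0.2, 0.128], [0.628, -0.08, 0.145], [0.666, 0.034, 0.149]]
topface z 0.14558208578484164 rect ((629.9336547851562, -84.5022201538086), (44.71884536743164, 248.12779235839844), 11.110983848571777)
top lip 1204 pct2,50,98 [[0.595, -0.199, 0.137], [0.63, -0.083, 0.146], [0.665, 0.034, 0.151]]
topface z 0.14627997414788765 rect ((630.1050415039062, -83.02615356445312), (42.143531799316406, 249.1243438720703), 11.359435081481934)
scene red 310 pct2,50,98 [[0.606, 0.059, 0.232], [0.617, 0.087, 0.245], [0.662, 0.121, 0.249]]
(array([  0,   0,   0,   0,   0,   0,   0,   0,   0,   0,   0,   0,   0,
         0,   0,   2,  13,  23,  87, 182,   0,   1,   0,   0,   0,   0,
         0,   1,   0,   0,   0,   0,   0,   1,   0]), array([0.15 , 0.155, 0.16 , 0.165, 0.17 , 0.175, 0.18 , 0.185, 0.19 ,
       0.195, 0.2  , 0.205, 0.21 , 0.215, 0.22 , 0.225, 0.23 , 0.235,
       0.24 , 0.245, 0.25 , 0.255, 0.26 , 0.265, 0.27 , 0.275, 0.28 ,
       0.285, 0.29 , 0.295, 0.3  , 0.305, 0.31 , 0.315, 0.32 , 0.325]))
top z 0.24564919555910092
top red 44 pct2,50,98 [[0.609, 0.
[... 483 characters left out ...]
.315, 0.32 , 0.325]))
top z 0.2462834332646193
scene blue 154 pct2,50,98 [[0.673, -0.273, 0.22], [0.682, -0.244, 0.227], [0.723, -0.21, 0.23]]
top blue 91 pct2,50,98 [[0.673, -0.27, 0.223], [0.684, -0.236, 0.228], [0.717, -0.211, 0.233]]
bottle [[0.508, 0.108, 0.034], [0.532, 0.125, 0.115], [0.555, 0.155, 0.173]]
block [[0.525, -0.066, 0.017], [0.554, -0.027, 0.022], [0.587, 0.012, 0.029]]
pot [[0.597, -0.363, 0.015], [0.632, -0.332, 0.076], [0.664, -0.294, 0.179]]
pinkL [[0.38, -0.106, 0.1], [0.421, -0.062, 0.137], [0.465, -0.027, 0.15]]
pinkM [[0.44, -0.276, 0.015], [0.479, -0.227, 0.136], [0.519, -0.194, 0.15]]
pinkR [[0.458, -0.456, 0.013], [0.498, -0.411, 0.134], [0.537, -0.378, 0.148]]
```

Run:
```python
import cv2
a=cv2.imread('pics/scene1.png')[180:380,240:600]
cv2.imwrite('pics/crop.png',cv2.resize(a,None,fx=2,fy=2))
```

```text
(no output)
```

View pics/crop.png

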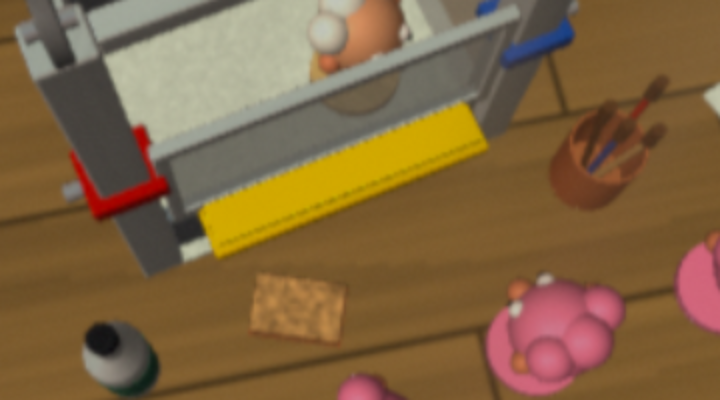

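The crop confirms it: the lip is at (345,180), the red collar is on the left post at (115,175), and nothing lies under the lip. Lip middle z≈0.136, clip middle z≈0.236, so it must rise about 100 mm. Next I plan the approach lane between the two nearest pink heads.

```bash
cat >> h.py <<'E'
S=np.radians(35);YAW=np.radians(11.2)
bx=np.array([np.cos(YAW),np.sin(YAW),0]);by=np.array([-bx[1],bx[0],0]);zz=np.array([0,0,1.])
a=np.cos(S)*bx-np.sin(S)*zz;n=np.sin(S)*bx+np.cos(S)*zz
def rel(pt,Rt=None):
    o=ctrl.get_obs();R0=R.from_rotvec(o['tool_rot']);p=R0.apply(pt-o['tool_pos'],inverse=True)*100
    print('shift in tool now cm',p.round(2))
    if Rt is not None:
        r=(R0.inv()*Rt).as_rotvec();print('turn',r.round(4),'deg',np.degrees(np.linalg.norm(r)).round(1));d=Rt.apply(pt-o['tool_pos'],inverse=True)*100;print('shift in target axes cm',d.round(2))
def Rt(s): return R.from_matrix(np.stack([np.cross(s*by,a),s*by,a],1))
L=np.array([.630,-.084,.136]);E=L-.022*bx-.010*zz-.03*by
T0=E-.023*n+.008*a; P0=T0-.15*a
E
python3 - <<'E'
from h import *
o=ctrl.get_obs();M=R.from_rotvec(o['tool_rot']).as_matrix();print(M.round(3))
print(vision.calibration('wrist')['hand_eye'])
print('E',E,'T0',T0,'P0',P0)
for s in (1,-1): print(s);rel(P0,Rt(s))
z=np.load('top.npz')
for bx_ in ((628,412,665,465),(690,405,720,460),(730,400,783,445)):
    x0,y0,x1,y1=[int(k/1.4) for k in bx_];Q=z['P'][y0:y1,x0:x1].reshape(-1,3);print(np.percentile(Q,[3,50,97],axis=0).round(3).tolist())
E
```

```text
[[ 0.92   0.391 -0.001]
 [ 0.391 -0.92   0.002]
 [ 0.    -0.002 -1.   ]]
[[ 7.54054604e-04 -9.55250628e-01 -2.95796667e-01  7.55480382e-02]
 [ 9.99999679e-01  8.00987324e-04 -3.74895454e-05 -5.30137130e-04]
 [ 2.72741293e-04 -2.95796544e-01  9.55250925e-01 -1.19722301e-01]
 [ 0.00000000e+00  0.00000000e+00  0.00000000e+00  1.00000000e+00]]
E [ 0.61424602 -0.11770181  0.126     ] T0 [ 0.60773341 -0.11899134  0.10257089] P0 [ 0.4872007  -0.14285746  0.18860736]
1
shift in tool now cm [ 39.25 -30.24   6.42]
turn [-1.3649 -0.1437 -2.6221] deg 169.6
shift in target axes cm [-13.27  37.65  30.04]
-1
shift in tool now cm [ 39.25 -30.24   6.42]
turn [-0.1007  0.9564  0.1893] deg 56.2
shift in target axes cm [ 13.27 -37.65  30.04]
[[0.206, -0.69, -0.004], [0.277, -0.635, 0.031], [0.32, -0.619, 0.114]]
[[0.221, -0.821, -0.003], [0.298, -0.748, 0.073], [0.338, -0.704, 0.146]]
[[0.285, -1.296, -0.463], [0.324, -0.858, 0.13], [0.353, -0.757, 0.175]]
```

Emit:
{"fn": "jog_arm", "kwargs": {
  "deltas": [
    [0, 0, 0, 0, 0, -4, 0],
    [0, 0, 0, 0, 0, -4, 0],
    [-0.01, 0.0956, 0.019, 0, 0, 0, 0],
    [-0.01, 0.0956, 0.019, 0, 0, 0, 0],
    [-0.01, 0.0956, 0.019, 0, 0, 0, 0],
    [-0.01, 0.0956, 0.019, 0, 0, 0, 0],
    [-0.01, 0.0956, 0.019, 0, 0, 0, 0],
    [-0.01, 0.0956, 0.019, 0, 0, 0, 0],
    [-0.01, 0.0956, 0.019, 0, 0, 0, 0],
    [-0.01, 0.0956, 0.019, 0, 0, 0, 0],
    [-0.01, 0.0956, 0.019, 0, 0, 0, 0],
    [-0.01, 0.0956, 0.019, 0, 0, 0, 0]
  ],
  "grip_force": 20
}}

```text
t: 1.1
tool_pos: [0.244, -0.5753, 0.3332]
tool_rot: [-2.695, -0.262, -1.41]
contact_force: [-0.3, 0.1, -0.3]
opening: 0.0
```

Run:
```python
from h import *
o=ctrl.get_obs();print(o['tool_pos'],R.from_rotvec(o['tool_rot']).as_matrix().round(3),o['q'].round(3),o['opening'],o['contact_force'])
print(n,a);rel(P0,Rt(-1));rel(P0+.08*zz,Rt(-1))
```

```text
[ 0.24397612 -0.57534882  0.33322829] [[ 0.56   0.192  0.806]
 [ 0.11  -0.981  0.158]
 [ 0.821  0.001 -0.57 ]] [-1.632  0.054  1.663  0.929  1.693 -0.268] 3.0417985028685474e-05 [-0.30389317  0.11426199 -0.25756746]
[0.56265276 0.11140825 0.81915204] [ 0.80355142  0.15910747 -0.57357644]
shift in tool now cm [  6.49 -37.77  34.67]
turn [ 0.0019 -0.004  -0.0007] deg 0.3
shift in target axes cm [  6.66 -37.7   34.72]
shift in tool now cm [ 13.06 -37.77  30.11]
turn [ 0.0019 -0.004  -0.0007] deg 0.3
shift in target axes cm [ 13.21 -37.7   30.13]
```

Emit:
{"fn": "jog_arm", "kwargs": {
  "deltas": [
    [0, 0, 0, 1, -2.9, 2.3, 0],
    [0, 0, 0, 1, -2.9, 2.3, 0],
    [0, 0, 0, 1, -2.9, 2.3, 0],
    [0, 0, 0, 1, -2.9, 2.3, 0],
    [0, 0, 0, 1, -2.9, 2.3, 0],
    [0, 0, 0, 1, -2.9, 2.3, 0],
    [0, 0, 0, 1, -2.9, 2.3, 0],
    [0, 0, 0, 1, -2.9, 2.3, 0],
    [0, 0, 0, 1, -2.9, 2.3, 0],
    [0, 0, 0, 1, -2.9, 2.3, 0],
    [0, 0, 0, 1, -2.9, 2.3, 0],
    [0, 0, 0, 1, -2.9, 2.3, 0]
  ]
}}

```text
t: 2.1
tool_pos: [0.4664, -0.1751, 0.2722]
tool_rot: [-2.698, -0.263, -1.404]
contact_force: [0.3, -0.1, 0.1]
opening: 0.0001
```

Emit:
{"fn": "jog_arm", "kwargs": {
  "deltas": [
    [0, 0, 0, 0.5, -1.5, 1.2, 0],
    [0, 0, 0, 0.5, -1.5, 1.2, 0],
    [0, 0, 0, 0, 0, 0, 0]
  ]
}}

```text
t: 2.35
tool_pos: [0.4856, -0.1387, 0.2658]
tool_rot: [-2.694, -0.271, -1.4]
contact_force: [0.3, -0.4, -0.4]
opening: 0.0003
```

Run:
```python
from h import *
o=ctrl.get_obs();print(o['tool_pos'],o['q'].round(3),o['contact_force'])
rel(P0,Rt(-1));rel(T0)
p,d=vision.get_image('wrist');cv2.imwrite('pics/w1.png',p[...,::-1])
```

```text
[ 0.48558207 -0.13868326  0.26584374] [-0.8   -0.7    2.361  0.913  1.057  0.273] [ 0.30004652 -0.41890807 -0.41501577]
shift in tool now cm [-6.28  0.45  4.5 ]
turn [-0.0048  0.0012  0.0026] deg 0.3
shift in target axes cm [-6.28  0.44  4.49]
shift in tool now cm [-6.26  0.52 19.5 ]
```

View pics/w1.png

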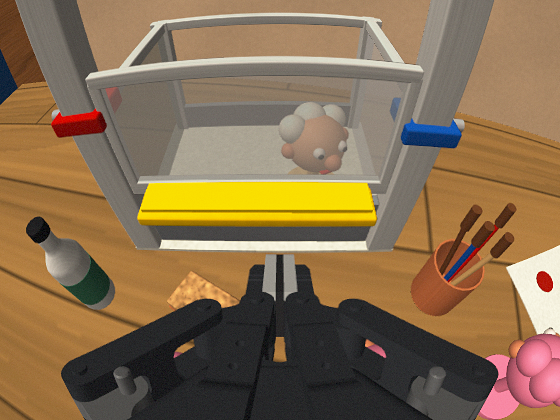

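The wrist view shows the lip centred at (258,203), the red clip at (80,124), and the closed fingertips at (282,262). The lane is clear. I'll drop onto the approach line, then slide under the lip.

Emit:
{"fn": "jog_arm", "kwargs": {
  "deltas": [
    [0, 0, 0, -1.6, 0.1, 2.4, 0],
    [0, 0, 0, -1.6, 0.1, 2.4, 0],
    [0, 0, 0, -1.6, 0.1, 2.4, 0],
    [0, 0, 0, -1.5, 0.2, 2.3, 0],
    [0, 0, 0, 0, 0, 0, 0]
  ]
}}

```text
t: 2.82
tool_pos: [0.525, -0.1384, 0.1537]
tool_rot: [-2.698, -0.258, -1.388]
contact_force: [-0.6, 0.7, -1.1]
opening: 0.0001
```

Run:
```python
from h import *
o=ctrl.get_obs();print(o['tool_pos'],o['q'].round(3),o['contact_force'])
rel(T0,Rt(-1))
p,d=vision.get_image('wrist');cv2.imwrite('pics/w2.png',p[...,::-1])
```

```text
[ 0.52502979 -0.13835226  0.15365163] [-0.717 -0.393  2.37   1.088  0.818  0.014] [-0.58133222  0.72894733 -1.0890102 ]
shift in tool now cm [ 0.77 -0.26  9.88]
turn [-0.004   0.0089 -0.0071] deg 0.7
shift in target axes cm [ 0.68 -0.29  9.88]
```

View pics/w2.png

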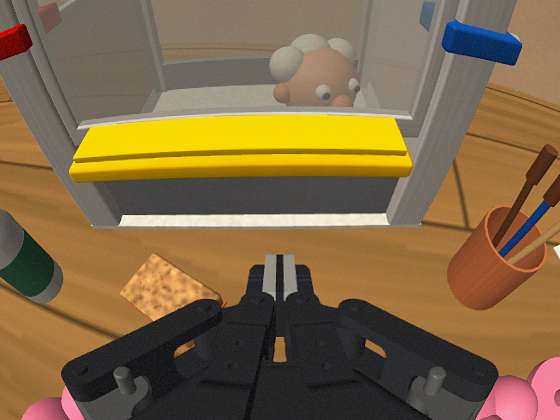

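Emit:
{"fn": "jog_arm", "kwargs": {
  "deltas": [
    [0, 0.009, -0.007, 0.2, 0, 1.7, 0],
    [0, 0, 0, 0.2, -0.1, 1.7, 0],
    [0, 0, 0, 0, -0.1, 1.7, 0],
    [0, 0, 0, 0, 0, 1.7, 0],
    [0, 0, 0, 0, 0, 1.6, 0],
    [0, 0, 0, 0, 0, 1.5, 0],
    [0, 0, 0, 0, 0, 0, 0],
    [0, 0, 0, 0, 0, 0, 0]
  ]
}}

```text
t: 3.53
tool_pos: [0.6096, -0.1222, 0.1103]
tool_rot: [-2.692, -0.274, -1.421]
contact_force: [-0.1, 0.5, 0.3]
opening: -0.0002
```

Run:
```python
from h import *
o=ctrl.get_obs();print(o['tool_pos'],o['q'].round(3),o['contact_force'])
rel(T0,Rt(-1));rel(o['tool_pos']+.01*zz)
p,d=vision.get_image('wrist');cv2.imwrite('pics/w3.png',p[...,::-1])
```

```text
[ 0.60962849 -0.12222668  0.11033537] [-0.558 -0.088  2.223  1.303  0.624 -0.169] [-0.05315525  0.49586957  0.30396743]
shift in tool now cm [-0.71 -0.36  0.34]
turn [ 0.0019 -0.0109  0.0084] deg 0.8
shift in target axes cm [-0.71 -0.35  0.34]
shift in tool now cm [ 0.83  0.01 -0.56]
```

View pics/w3.png

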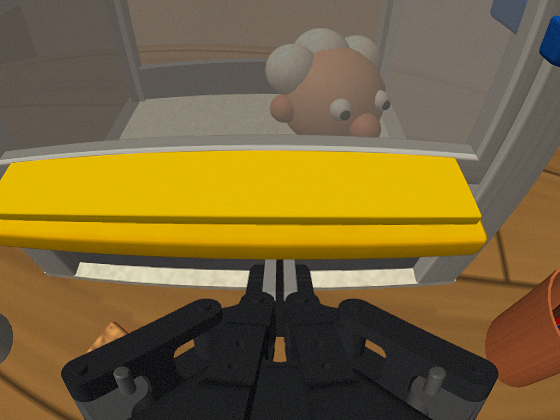

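The tips have gone under the lip's front edge at about (280,260), with no contact yet. I'll move slightly deeper, then rise slowly.

Emit:
{"fn": "jog_arm", "kwargs": {
  "deltas": [
    [0, 0, 0, 0, 0, 0.4, 0],
    [0, 0, 0, 0, 0, 0.4, 0],
    [0, 0, 0, 0, 0, 0, 0],
    [0, 0, 0, 0.17, 0, -0.11, 0],
    [0, 0, 0, 0.17, 0, -0.11, 0],
    [0, 0, 0, 0.17, 0, -0.11, 0],
    [0, 0, 0, 0.17, 0, -0.11, 0],
    [0, 0, 0, 0.17, 0, -0.11, 0],
    [0, 0, 0, 0.17, 0, -0.11, 0]
  ]
}}

```text
t: 4.33
tool_pos: [0.6153, -0.1196, 0.1154]
tool_rot: [-2.693, -0.274, -1.416]
contact_force: [-0.5, -0.2, -3.6]
opening: 0.0004
```

Emit:
{"fn": "jog_arm", "kwargs": {
  "deltas": [
    [0, 0, 0, 0.17, 0, -0.11, 0],
    [0, 0, 0, 0.17, 0, -0.11, 0],
    [0, 0, 0, 0.17, 0, -0.11, 0],
    [0, 0, 0, 0.17, 0, -0.11, 0],
    [0, 0, 0, 0.17, 0, -0.11, 0],
    [0, 0, 0, 0.17, 0, -0.11, 0],
    [0, 0, 0, 0.17, 0, -0.11, 0],
    [0, 0, 0, 0.17, 0, -0.11, 0],
    [0, 0, 0, 0.17, 0, -0.11, 0],
    [0, 0, 0, 0.17, 0, -0.11, 0]
  ]
}}

```text
t: 5.17
tool_pos: [0.6156, -0.1194, 0.1353]
tool_rot: [-2.693, -0.273, -1.415]
contact_force: [-6.1, -2.1, -3.6]
opening: -0.0
```

```bash
cat >> h.py <<'E'
def lip(tag=None):
    for nme in ('scene','top'):
        p,d=vision.get_image(nme);P=pts(nme,d);h=cv2.cvtColor(p,cv2.COLOR_RGB2HSV)
        m=(cv2.inRange(h,(20,150,80),(35,255,255))>0)&(d>0)&(P[...,0]>.55)&(P[...,0]<.72)&(P[...,1]>-.25)&(P[...,1]<.08)&(P[...,2]>.1)
        Q=P[m];t=Q[Q[:,2]>np.median(Q[:,2])-.006]
        r=(cv2.inRange(h,(0,170,60),(6,255,255))>0)&(d>0)&(P[...,0]>.55)&(P[...,0]<.72)&(P[...,1]>.03)&(P[...,1]<.16)&(P[...,2]>.2)&(P[...,2]<.28)
        rz=P[r][:,2];rt=np.median(rz[rz>np.median(rz)-.006])
        # lip tilt-free plane fit
        print(nme,'lip top z',np.median(t[:,2]).round(4),len(t),'red top',rt.round(4),'need up',(rt-np.median(t[:,2])).round(4))
        if tag: cv2.imwrite(f'pics/{nme}{tag}.png',cv2.resize(p[...,::-1],(784,588)))
E
python3 - <<'E'
from h import *
o=ctrl.get_obs();print(o['tool_pos'],o['q'].round(3),o['contact_force']);rel(o['tool_pos']+.01*zz,Rt(-1))
lip()
E
```

```text
[ 0.61558504 -0.11941991  0.13529474] [-0.545 -0.13   2.207  1.222  0.632 -0.062] [-6.05774304 -2.12350236 -3.580622  ]
shift in tool now cm [ 0.82  0.01 -0.57]
turn [ 0.0009 -0.0071  0.0074] deg 0.6
shift in target axes cm [ 0.82 -0.   -0.57]
scene lip top z 0.1664 1856 red top 0.2458 need up 0.0794
top lip top z 0.1675 1134 red top 0.2475 need up 0.08
```

Emit:
{"fn": "jog_arm", "kwargs": {
  "deltas": [
    [0, 0, 0, 0.15, 0, -0.15, 0],
    [0, 0, 0, 0.17, 0, -0.11, 0],
    [0, 0, 0, 0.17, 0, -0.11, 0],
    [0, 0, 0, 0.17, 0, -0.11, 0],
    [0, 0, 0, 0.17, 0, -0.11, 0],
    [0, 0, 0, 0.17, 0, -0.11, 0],
    [0, 0, 0, 0.17, 0, -0.11, 0],
    [0, 0, 0, 0.17, 0, -0.11, 0],
    [0, 0, 0, 0.17, 0, -0.11, 0],
    [0, 0, 0, 0.17, 0, -0.11, 0]
  ]
}}

```text
t: 6.1
tool_pos: [0.6157, -0.1193, 0.1557]
tool_rot: [-2.694, -0.274, -1.416]
contact_force: [-6.9, -3.6, -3.4]
opening: 0.0001
```

Emit:
{"fn": "jog_arm", "kwargs": {
  "deltas": [
    [0, 0, 0, 0.17, 0, -0.12, 0],
    [0, 0, 0, 0.17, 0, -0.12, 0],
    [0, 0, 0, 0.17, 0, -0.12, 0],
    [0, 0, 0, 0.17, 0, -0.12, 0],
    [0, 0, 0, 0.17, 0, -0.12, 0],
    [0, 0, 0, 0.17, 0, -0.12, 0],
    [0, 0, 0, 0.17, 0, -0.12, 0],
    [0, 0, 0, 0.17, 0, -0.12, 0],
    [0, 0, 0, 0.17, 0, -0.12, 0],
    [0, 0, 0, 0.17, 0, -0.12, 0]
  ]
}}

```text
t: 6.93
tool_pos: [0.6157, -0.1194, 0.1769]
tool_rot: [-2.693, -0.274, -1.416]
contact_force: [-5.4, -4.3, -4.0]
opening: 0.0002
```

Run:
```python
from h import *
o=ctrl.get_obs();print(o['tool_pos'],o['q'].round(3),o['contact_force']);rel(o['tool_pos']+.01*zz,Rt(-1))
lip()
p,d=vision.get_image('wrist');cv2.imwrite('pics/w4.png',p[...,::-1])
```

```text
[ 0.61566475 -0.11935104  0.17688275] [-0.545 -0.21   2.193  1.109  0.668  0.079] [-5.37151293 -4.32656613 -4.00113625]
shift in tool now cm [ 0.82  0.01 -0.57]
turn [ 0.0011 -0.0077  0.0077] deg 0.6
shift in target axes cm [ 0.82 -0.   -0.57]
scene lip top z 0.208 2024 red top 0.2455 need up 0.0374
top lip top z 0.2092 1247 red top 0.2466 need up 0.0374
```

View pics/w4.png

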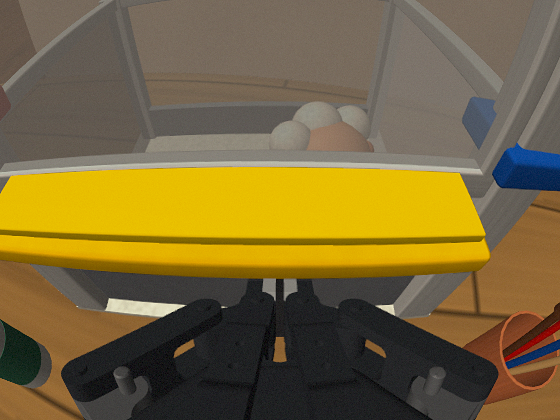

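The fingers sit under the lip's front edge at (280,280) and the window follows them 1:1. It needs about 37 mm more.

Emit:
{"fn": "jog_arm", "kwargs": {
  "deltas": [
    [0, 0, 0, 0.17, 0, -0.12, 0],
    [0, 0, 0, 0.17, 0, -0.12, 0],
    [0, 0, 0, 0.17, 0, -0.12, 0],
    [0, 0, 0, 0.17, 0, -0.12, 0],
    [0, 0, 0, 0.17, 0, -0.12, 0],
    [0, 0, 0, 0.17, 0, -0.12, 0],
    [0, 0, 0, 0.17, 0, -0.12, 0],
    [0, 0, 0, 0.17, 0, -0.12, 0]
  ]
}}

```text
t: 7.75
tool_pos: [0.6157, -0.1193, 0.1939]
tool_rot: [-2.693, -0.274, -1.417]
contact_force: [-4.1, -2.7, -4.3]
opening: -0.0002
```

Emit:
{"fn": "jog_arm", "kwargs": {
  "deltas": [
    [0, 0, 0, 0.17, 0, -0.12, 0],
    [0, 0, 0, 0.17, 0, -0.12, 0],
    [0, 0, 0, 0.17, 0, -0.12, 0],
    [0, 0, 0, 0.17, 0, -0.12, 0],
    [0, 0, 0, 0.17, 0, -0.12, 0],
    [0, 0, 0, 0.17, 0, -0.12, 0],
    [0, 0, 0, 0.17, 0, -0.12, 0],
    [0, 0, 0, 0, 0, 0, 0],
    [0, 0, 0, 0, 0, 0, 0]
  ]
}}

```text
t: 8.5
tool_pos: [0.6158, -0.1192, 0.2091]
tool_rot: [-2.692, -0.274, -1.419]
contact_force: [-4.7, -3.0, -2.2]
opening: -0.0001
```

Run:
```python
from h import *
o=ctrl.get_obs();print(o['tool_pos'],o['contact_force'])
lip();lip('5')
```

```text
[ 0.61582487 -0.11920151  0.20914669] [-4.72155463 -2.98397587 -2.15721091]
scene lip top z 0.2406 2172 red top 0.2457 need up 0.0051
top lip top z 0.241 1321 red top 0.2465 need up 0.0055
scene lip top z 0.2405 2176 red top 0.2458 need up 0.0053
top lip top z 0.2412 1306 red top 0.2475 need up 0.0063
```

View pics/scene5.png

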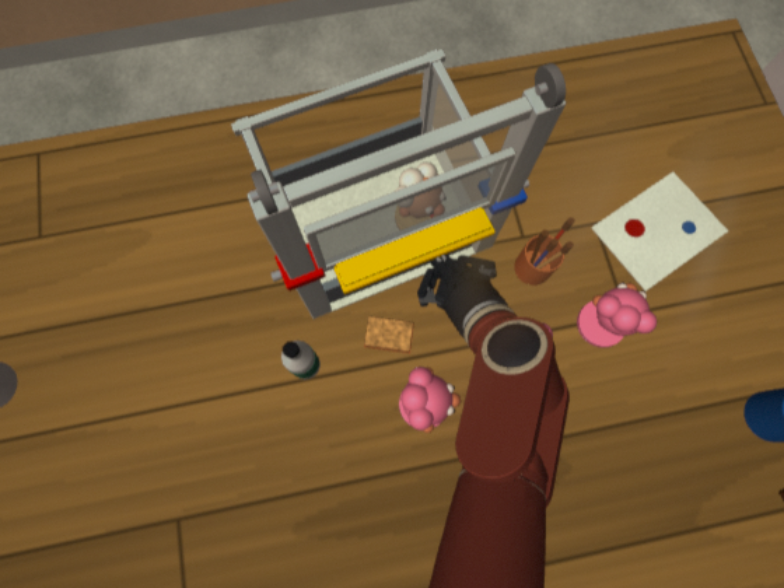

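The scene shows the lip at (415,250), nearly level with the red clip at (298,266), and the loose things in place. About 5–6 mm remains. I refine this with averaged frames, using the mode of the top faces.

```bash
cat >> h.py <<'E'
def fine(k=6):
    from scipy.stats import gaussian_kde
    g=np.arange(.2,.28,.0002)
    for nme in ('scene','top'):
        F=[vision.get_image(nme) for _ in range(k)]
        d=np.median([f[1] for f in F],0);p=np.median([f[0] for f in F],0).astype(np.uint8);P=pts(nme,d);h=cv2.cvtColor(p,cv2.COLOR_RGB2HSV)
        roi=(d>0)&(P[...,0]>.55)&(P[...,0]<.72)&(P[...,2]>.2)&(P[...,2]<.28)
        m={'lip':(cv2.inRange(h,(20,150,80),(35,255,255))>0)&roi&(P[...,1]>-.25)&(P[...,1]<.045),'red':(cv2.inRange(h,(0,150,60),(7,255,255))>0)&roi&(P[...,1]>.03)}
        r={}
        for l in m:
            e=m[l] if l=='red' else cv2.erode(m[l].astype(np.uint8),np.ones((3,3)))>0
            z=P[e][:,2];r[l]=g[np.argmax(gaussian_kde(z,.0012/z.std())(g))]
            print(nme,l,e.sum(),'mode',r[l].round(4),'p75/90',np.percentile(z,[75,90]).round(4))
        print('need',(r['red']-r['lip']).round(4))
E
python3 - <<'E'
from h import *
fine()
print(ctrl.get_obs()['tool_pos'],ctrl.get_obs()['t'])
E
```

```text
scene lip 2192 mode 0.2408 p75/90 [0.2412 0.2416]
scene red 309 mode 0.246 p75/90 [0.2462 0.2467]
need 0.0052
top lip 1183 mode 0.2416 p75/90 [0.242  0.2427]
top red 86 mode 0.2472 p75/90 [0.2479 0.2484]
need 0.0056
[ 0.6158402  -0.11914444  0.20909411] 9.3
```

Emit:
{"fn": "jog_arm", "kwargs": {
  "deltas": [
    [0, 0, 0, 0.15, 0, -0.1, 0],
    [0, 0, 0, 0.14, 0, -0.1, 0],
    [0, 0, 0, 0.15, 0, -0.1, 0],
    [0, 0, 0, 0, 0, 0, 0],
    [0, 0, 0, 0, 0, 0, 0]
  ]
}}

```text
t: 9.72
tool_pos: [0.6159, -0.1191, 0.2144]
tool_rot: [-2.692, -0.274, -1.419]
contact_force: [-5.2, -3.8, -2.0]
opening: 0.0003
```

Run:
```python
from h import *
fine();o=ctrl.get_obs()
print(o['tool_pos'],o['contact_force'],o['t']);rel(o['tool_pos']-.01*zz)
```

```text
scene lip 2228 mode 0.2462 p75/90 [0.2466 0.247 ]
scene red 309 mode 0.2458 p75/90 [0.2461 0.2466]
need -0.0004
top lip 1194 mode 0.247 p75/90 [0.2474 0.248 ]
top red 84 mode 0.2472 p75/90 [0.2478 0.2483]
need 0.0002
[ 0.61586265 -0.11907523  0.21442338] [-4.63556643 -3.10376743 -2.42937633] 10.3167
shift in tool now cm [-0.82 -0.01  0.57]
```

Level within 0.5 mm in both views. I back off perpendicular to the finger first, then out along its slope.

Emit:
{"fn": "jog_arm", "kwargs": {
  "deltas": [
    [0, 0, 0, -0.2, 0, -0.1, 0],
    [0, 0, 0, -0.4, 0, 0, 0],
    [0, 0, 0, -0.6, 0, 0, 0],
    [0, 0, 0, -0.4, 0, 0, 0],
    [0, 0, 0, 0, 0, -1, 0],
    [0, 0, 0, 0, 0, -2, 0],
    [0, 0, 0, 0, 0, -2, 0],
    [0, 0, 0, 0, 0, -2, 0],
    [0, 0, 0, 0, 0, -2, 0],
    [0, 0, 0, 0, 0, -2, 0],
    [0, 0, 0, 0, 0, -1, 0],
    [0, 0, 0, 0, 0, 0, 0]
  ]
}}

```text
t: 11.32
tool_pos: [0.5086, -0.141, 0.2713]
tool_rot: [-2.693, -0.274, -1.423]
contact_force: [-0.2, -0.7, 0.9]
opening: -0.0002
```

Run:
```python
from h import *
fine(3);lip('6');o=ctrl.get_obs()
print(o['tool_pos'],o['contact_force'],o['t'],o['q'].round(2))
z=np.load('top.npz');p,d=vision.get_image('wrist');cv2.imwrite('pics/w6.png',p[...,::-1])
a6=cv2.imread('pics/scene6.png');b=cv2.imread('pics/w6.png')
cv2.imwrite('pics/both.png',np.hstack([cv2.resize(a6,(400,300)),cv2.resize(b,(400,300))]))
```

```text
scene lip 2227 mode 0.2462 p75/90 [0.2466 0.2472]
scene red 308 mode 0.246 p75/90 [0.2464 0.247 ]
need -0.0002
top lip 1197 mode 0.247 p75/90 [0.2477 0.2486]
top red 83 mode 0.247 p75/90 [0.248 0.249]
need 0.0
scene lip top z 0.2458 2217 red top 0.2458 need up -0.0001
top lip top z 0.2465 1333 red top 0.2472 need up 0.0007
[ 0.50913762 -0.13974666  0.26824867] [-0.37041602 -0.30203038  0.03215921] 11.7167 [-0.75 -0.63  2.32  0.93  1.    0.27]
```

View pics/both.png

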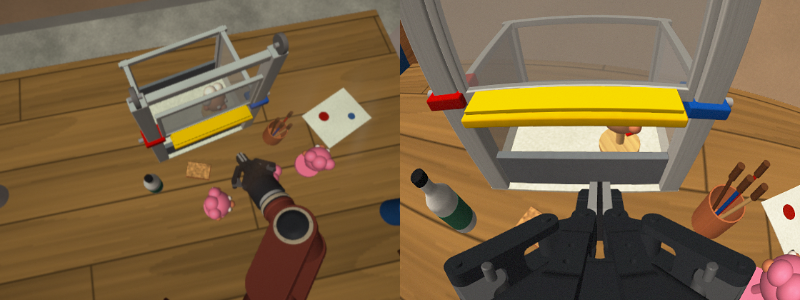

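The lip is level with the red clip (right half: lip (575,105), clip (446,101)). The arm is clear, and the bottle, pot, block and head stand where they did. Handing in.

```bash
python3 -c "
from station import ctrl
print(ctrl.finish_job())"
```

```text
the job is handed in; nothing more can be done
None
```

I pushed the window up about 100 mm with closed fingertips under the yellow lip, and it now stands level with the red clip on the left post. I then backed the arm away and handed the job in at about 12 s.

- **Level:** after backing away, the averaged frames put lip and clip within 0.2 mm of each other in both views. A rougher single-frame check of the top view gave 0.7 mm. The camera calibration is only good to about 2 mm.
- **Gentleness:** the window rose at about 25 mm/s. The contact force was about 8 N at most in the readings between moves, and part of it pushed sideways into the booth. It read near zero once the arm was clear.
- **Loose things:** by eye in the last pictures, the puppet head, bottle, pot and block look unmoved. I did not re-measure their positions.

No check failed.

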